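# Set the lot number on a work carrier and push it into its station

## Robot

A 7-joint arm with a two-finger parallel gripper is mounted at the origin on a cart in front of the work surface, level with it; the furniture and walls round the work are solid. World frame = base frame: x ahead of the robot, y to its left, z up, the work surface at z = 0. Lengths are in m, angles in rad, forces in N, time in s.
With the tool pointing down it reaches from about 0.35 to 0.9 m from the base axis. Payload 8.1 kg.
Tool frame: the origin (TCP) lies at the very end of the fingers, on their centre line; the grasp point (between the pads) lies 19 mm behind it (arm.tcp_to_grasp is the distance from the TCP to the grasp point, in m); z points along the fingers, y is the line along which they close (so a half turn about z gives the same grasp; the last joint's range is limited). The gripper opens to 92 mm and grips with 3 to 60 N. Pads are 19 mm wide; open, the fingers measure 130 mm over their backs; the gripper's body (75 mm by 190 mm) begins 47 mm behind the grasp point.
Start: joints at [1.158, 0.434, 0.025, 1.573, -0.012, 1.134, -0.075], TCP at [0.191, -0.595, 0.227] pointing down, gripper open.
Joint ranges: [-2.62, 2.62], [-0.44, 2.09], [-1.27, 1.32], [0.08, 2.57], [-1.32, 4.46], [0.12, 2], [-2.74, 2.74]. Speed limits (rad/s): [2.22, 2.22, 3.01, 3.01, 3.14, 3.14, 3.14].

## Interface

Orientations are given as a rotation vector (axis times angle).
In Python, from cell import arm, get_image, observe gives the robot as it stands (arm), with the cameras as plain functions and the readings as plain functions.
- The arm moves only by the tool nudge_tcp, called as name(argument=value, ...) on one line, values as JSON. Schema: {"type":"object","properties":{"increments":{"type":"array","items":{"type":"object","properties":{"x":{"type":"number"},"y":{"type":"number"},"z":{"type":"number"},"turn":{"type":"number"},"aperture":{"type":"number"}},"additionalProperties":false,"required":["aperture"]},"minItems":1,"maxItems":10},"squeeze":{"type":"number"},"only":{"type":"string"},"quiet":{"type":"boolean"},"lines":{"type":"string"}},"required":["increments"],"additionalProperties":false}. increments is a list of rows, 1 to 10 of them, each an object with the fields x, y, z (the shift in shares of the most that a row can go, 1 being 50 mm), turn (a turn about the tool's z in a scale on which 1.0 is pi rad), aperture (the opening from 0.0 (shut) to 1.0 (fully open)); a field left out counts as zero (the opening has to be given); each row shifts and turns the commanded pose from where the row before left it, along the tool's axes as they then stand; what a row does not reach is not made up. A row lasts 1/10 s, in which the tool goes at most 0.05 m and 0.15 rad, less where a joint would pass 70% of its speed; a pose out of reach is approached as far as the arm can. The fingers move at their own pace and stop on an object; squeeze is the grip in N (left out, the last holds). Time passes only in rows, so rows that do not move let the fingers close. The tool returns the time, the measured TCP pose, the force, the opening and the grip force at its end. only (a regular expression) keeps the lines of the reply that match it, lines (a string "A,B") keeps lines A to B, and quiet returns only ok. Input that does not fit is refused with a message, and nothing moves.
- observe(): the state, without advancing time (a new reading comes with each control period).
- get_image(name): name is "scene" or "side" or "wrist"; returns a dict with "image" (480x640x3 uint8, blue, green, red), "fx", "fy", "cx", "cy" (pixels), "cam_to_world" (4x4, takes a point from camera to world coordinates); the wrist camera has in their place "mount" (4x4, takes a point from camera to tool coordinates, whose origin is the TCP and whose axes are the flange's). Camera axes: x right, y down, z forward; pixel columns grow to the right and rows downward; lengths in m; the calibration is good to about 2 mm. The wrist camera is an equidistant fisheye: a pixel r from the principal point sees the ray r / f radians off the axis. A picture is of the moment at which its call begins: read the wrist's pose just before it. There is no depth.
- arm.sign_off(): hands the job in; it is judged then, once.
The state is a dict: "clock": time; "joints": joint angles; "dq": joint speeds; "joint_efforts": joint torques, N m; "position": TCP position; "ee_rot": TCP orientation; "force": force on the tool from outside, world axes, zero at the start; "ft_torque": the same for the moment, N m; "width": opening from 0.0 (shut) to 1.0 (fully open); "gripper_force": force on a finger pad.
Only numpy, scipy, OpenCV 4.12 (cv2) and the standard library are available. Lean on these libraries where they do the work, as an engineer would, in place of code of your own. Each camera call takes 0.05 s, during which the arm holds its last target. There are 200 camera calls.

## Task

The next work carrier is waiting on its transfer track with a ring in its nest. Roll its three code wheels to lot number 4-7-2 (read on top, left to right, as seen from the robot), then push the carrier along the track, past the spring non-return pawl and fully home against the end stop, so that the pawl has snapped in behind it. Set the number before the carrier moves, since it cannot come back for correction, and keep the ring seated in its nest.

Things in the scene. Friction and masses are not known exactly. Their poses are not given: they have to be found in the camera images.
- track: steel base plate 150 x 400 x 10 mm of the track, fixed to the bench; origin at the centre of its underside; x points away from the robot, y along the track to the left; the carrier travels to -y (right). A grey portal 114 mm wide, 115 mm high, open below 98 mm, spans the rail from y = -0.15 to -0.05; the end stop's buffer is at y = -0.158
- wheel_left (a joint): angle of the left code wheel, a drum 54 mm across, 20 mm wide. Numeral n is on top at n x 0.628 rad, plus whole turns. Grows as the wheel's top is rolled away from the robot (track +x); turns endlessly both ways. A sprung ball clicks it into whole numerals; a click takes about 2 N along the rim, which a fingertip pressed on top with 5 N or more gives by friction
- index_left (a point): top of the left wheel, 89 mm above the bench, between the red marks on its two cheeks: the numeral in force is read here and a fingertip rolls the wheel here. At [0, 0.07, 0.089] in the track's frame while the carrier is at 0. The axle lies 27 mm below, along the track's y
- left_numeral_4 (a point): centre of the numeral 4 on the rim of the left wheel; it lies on index_left when 4 is set. Black numerals 0 to 9 on white, 17 mm apart, upright as seen from the robot
- wheel_mid (a joint): angle of the mid code wheel, a drum 54 mm across, 20 mm wide. Numeral n is on top at n x 0.628 rad, plus whole turns. Grows as the wheel's top is rolled away from the robot (track +x); turns endlessly both ways. A sprung ball clicks it into whole numerals; a click takes about 2 N along the rim, which a fingertip pressed on top with 5 N or more gives by friction
- index_mid (a point): top of the mid wheel, 89 mm above the bench, between the red marks on its two cheeks: the numeral in force is read here and a fingertip rolls the wheel here. At [0, 0.036, 0.089] in the track's frame while the carrier is at 0. The axle lies 27 mm below, along the track's y
- mid_numeral_7 (a point): centre of the numeral 7 on the rim of the mid wheel; it lies on index_mid when 7 is set. Black numerals 0 to 9 on white, 17 mm apart, upright as seen from the robot
- wheel_right (a joint): angle of the right code wheel, a drum 54 mm across, 20 mm wide. Numeral n is on top at n x 0.628 rad, plus whole turns. Grows as the wheel's top is rolled away from the robot (track +x); turns endlessly both ways. A sprung ball clicks it into whole numerals; a click takes about 2 N along the rim, which a fingertip pressed on top with 5 N or more gives by friction
- index_right (a point): top of the right wheel, 89 mm above the bench, between the red marks on its two cheeks: the numeral in force is read here and a fingertip rolls the wheel here. At [0, 0.002, 0.089] in the track's frame while the carrier is at 0. The axle lies 27 mm below, along the track's y
- right_numeral_2 (a point): centre of the numeral 2 on the rim of the right wheel; it lies on index_right when 2 is set. Black numerals 0 to 9 on white, 17 mm apart, upright as seen from the robot
- carrier (a joint): travel of the carrier to the track's -y in m: 0 at the start, 0.130 at the end stop. Steel plate 80 x 205 mm on a rail, stays where left (1.5 N friction). Front end: the wheels, 34 mm apart, between blue cheeks (82 mm high), under the portal when home; then the nest; rear end: the push plate. Passing the pawl takes 3 to 5 N; it snaps in behind the lug at about 0.1265
- push_pad (a point): centre of the black rubber pad on the rear face of the carrier's push plate, 62 mm above the bench; pad 50 mm wide and 44 mm high (40 to 84 mm above the bench), the plate's top is at 88 mm; push it along the track's -y. Space behind it is free
- pawl (a joint): brass non-return pawl beside the rail on the robot side, 47 mm long, 29 to 39 mm above the bench: 0 = sprung fully in; about 0.2 rad when the steel lug on the carrier's side pushes it out of the way
- nest (a point): centre of the floor of the round black nest cup on the carrier (77 mm outside, 70 mm inside, rim 8 mm above this floor), 39 mm above the bench; it moves with the carrier
- work_ring: white moulded ring 64 mm across, 18 mm high, lying loose in the nest; origin at the centre of its underside

How it is judged:
On the way, in this order (a step that is already met when the one before it is completed fails the run):
1. the wheels show 4-7-2 while the carrier still stands at its start (distance between left_numeral_4 and index_left below 0.005 m and distance between mid_numeral_7 and index_mid below 0.005 m and distance between right_numeral_2 and index_right below 0.005 m and value of joint carrier below 0.02 m), for 0.2 s.
2. the carrier is home behind the pawl (value of joint carrier above 0.125 m and value of joint pawl below 0.06 rad), for 0.2 s.
At the end, for the whole second after the job is handed in: Wheels show 4, 7, 2 on top (numerals within 5 mm of their index); carrier home (travel over 125 mm of 130), at rest, with the pawl sprung in behind its lug (under 0.06 rad); ring flat in the nest (within 6 mm of its centre, raised under 4 mm) (all of step 2 and distance between left_numeral_4 and index_left below 0.005 m and distance between mid_numeral_7 and index_mid below 0.005 m and distance between right_numeral_2 and index_right below 0.005 m and horizontal distance between work_ring and nest below 0.006 m and z of work_ring in the frame of nest below 0.004 m and angle between work_ring's own z axis and vertical below 0.12 rad and velocity of joint carrier below 0.01 m/s); the robot touches nothing.
It also fails if it takes over 64 s, if anything falls off the work surface, if the arm or the gripper's body presses on something with over 40 N, if the wrist force passes 120 N, or if a joint passes its speed limit or range.

## Working session

There is one attempt and no reset: what is moved stays moved. The work goes in short steps, Python scripts to look and compute and a tool call to move; the robot and the scene stay as the last step left them, time stands still between calls to the robot, and variables do not carry over. Pictures are saved under pics/ and viewed, at most 10 in all, crops included, and the job is handed in when it is done.

```bash
mkdir -p pics; ls
```

Run:
```python
from cell import arm, get_image, observe
import cv2,numpy as np
for n in ("scene","side"):
    d=get_image(n); cv2.imwrite(f"pics/{n}0.png",d["image"]); np.set_printoptions(precision=4,suppress=True)
    print(n,d["fx"],d["fy"],d["cx"],d["cy"]);print(d["cam_to_world"])
s=observe(); print(s)
```

```text
cell.py
pics
scene 529.388465216946 529.388465216946 313.76800546553187 248.859381273012
[[-0.5981 -0.4122  0.6873 -0.0692]
 [-0.8012  0.2855 -0.5259  0.3393]
 [ 0.0206 -0.8652 -0.501   0.524 ]
 [ 0.      0.      0.      1.    ]]
side 619.6701075404749 619.6701075404749 319.0014645840858 246.36464633822172
[[ 0.9257 -0.239   0.2932  0.2506]
 [-0.3781 -0.5646  0.7336 -0.7231]
 [-0.0099 -0.79   -0.6131  0.6029]
 [ 0.      0.      0.      1.    ]]
{'clock': 0.1, 'joints': array([ 1.1584,  0.4351,  0.0249,  1.574 , -0.0116,  1.134 , -0.0751]), 'dq': array([ 0.0015, -0.0027, -0.    , -0.0006,  0.0015,  0.    ,  0.001 ]), 'joint_efforts': array([  0.0028, -66.9128,   0.988 , -31.5146,  -0.0604,   0.0373,
         0.    ]), 'position': array([ 0.1904, -0.5948,  0.226 ]), 'ee_rot': array([-3.1027, -0.4844,  0.0005]), 'force': array([-0.0822, -0.136 , -0.7618]), 'ft_torque': array([ 0.0597, -0.0083, -0.0162]), 'gripper_force': 0.0, 'width': 0.9988323840648967}
```

View pics/scene0.png

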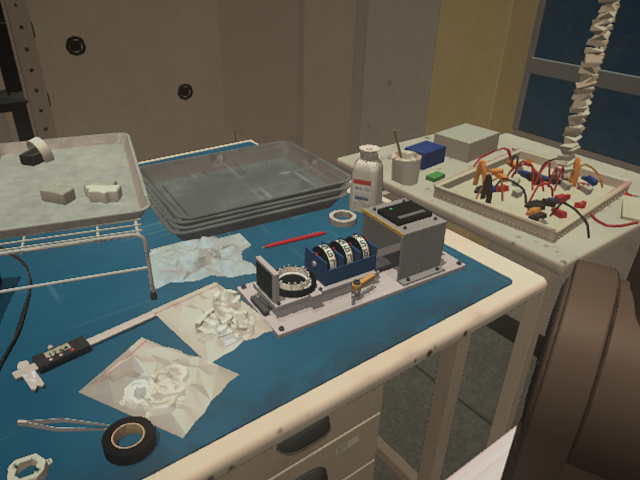

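View pics/side0.png

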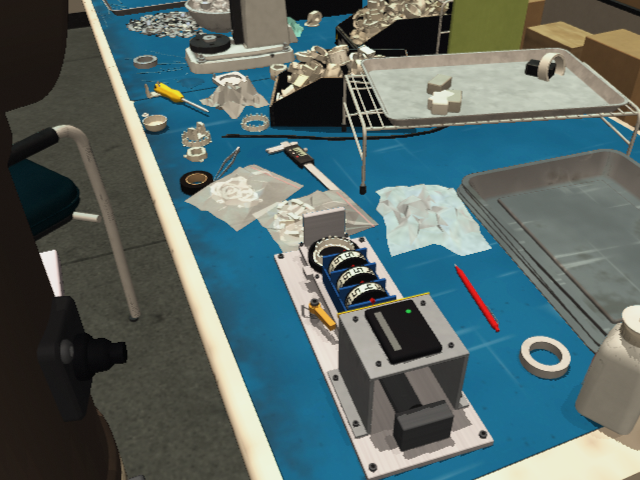

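Create h.py:
```python
import cv2,numpy as np
from cell import arm, get_image, observe
np.set_printoptions(precision=4,suppress=True)
def ray(d,uv):
    c=np.array([(uv[0]-d["cx"])/d["fx"],(uv[1]-d["cy"])/d["fy"],1]); T=d["cam_to_world"]; return T[:3,3],T[:3,:3]@c
def onz(d,uv,z):
    o,r=ray(d,uv); return o+r*(z-o[2])/r[2]
def proj(d,p):
    T=np.linalg.inv(d["cam_to_world"]); c=T[:3,:3]@p+T[:3,3]; return d["fx"]*c[0]/c[2]+d["cx"],d["fy"]*c[1]/c[2]+d["cy"]
```

Run:
```python
from h import *
d=get_image("side"); e=get_image("scene")
for p in [(276,254),(369,474),(493,437)]: print(onz(d,p,.01))
for p in [(278,334),(465,264),(238,287)]: print(onz(e,p,.01))
a=cv2.resize(d["image"][200:480,260:500],None,fx=2,fy=2,interpolation=cv2.INTER_CUBIC)
b=cv2.resize(e["image"][190:340,230:470],None,fx=2,fy=2,interpolation=cv2.INTER_CUBIC)
im=np.zeros((560,800,3),np.uint8); cv2.imwrite("pics/a.png",cv2.resize(d["image"][200:350,270:430],None,fx=4,fy=4,interpolation=cv2.INTER_CUBIC)); cv2.imwrite("pics/b.png",cv2.resize(e["image"][195:340,235:430],None,fx=4,fy=4,interpolation=cv2.INTER_CUBIC))
```

```text
[ 0.466  -0.0055  0.01  ]
[ 0.4343 -0.398   0.01  ]
[ 0.5817 -0.4098  0.01  ]
[ 0.4607 -0.002   0.01  ]
[ 0.4298 -0.399   0.01  ]
[ 0.6054 -0.0154  0.01  ]
```

View pics/a.png

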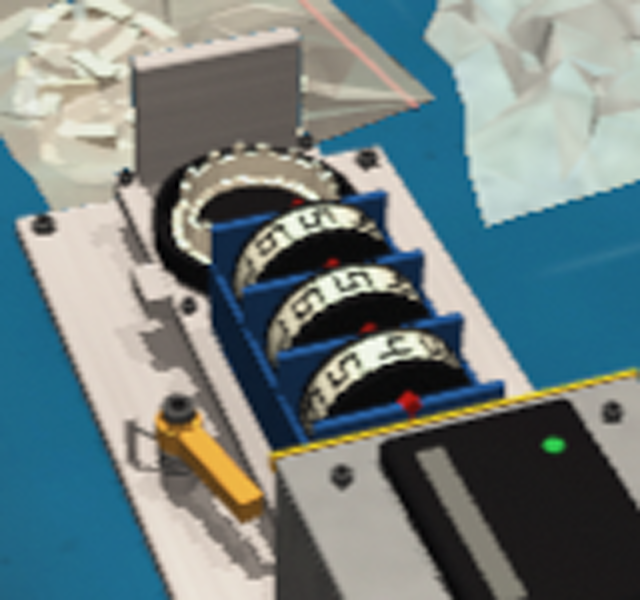

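View pics/b.png

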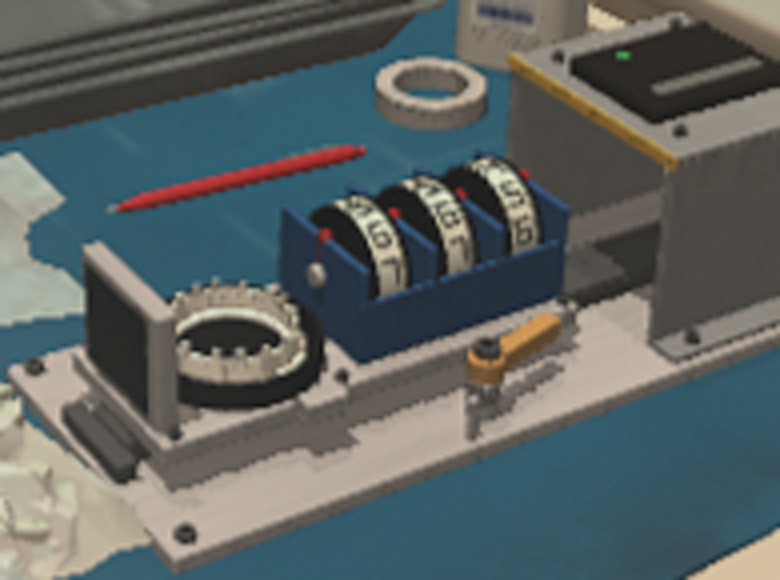

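The scene view shows the carrier at its start, with wheels around 5-5-4 (not certain yet). The side-view track corners are about (276,254), (369,474) and (493,437). That puts the track centre near (0.522, -0.207) with yaw -0.079. I'll move closer to read the wheels with the wrist camera.

The rows are not in the units I measure in: shifts go in shares of 50 mm and turns go in shares of pi rad. I convert before sending: 0.034 m is 0.68, -0.026 m is -0.52.

nudge_tcp(increments=[{"x": 0.68,"y": -0.52,"aperture": 0},{"x": 0.68,"y": -0.52,"aperture": 0},{"x": 0.68,"y": -0.52,"aperture": 0},{"x": 0.68,"y": -0.52,"aperture": 0},{"x": 0.68,"y": -0.52,"aperture": 0},{"x": 0.68,"y": -0.52,"aperture": 0},{"x": 0.68,"y": -0.52,"aperture": 0},{"x": 0.68,"y": -0.52,"aperture": 0},{"x": 0.68,"y": -0.52,"aperture": 0},{"x": 0.68,"y": -0.52,"aperture": 0}], squeeze=20)

```text
clock: 1.2
position: [0.4357, -0.2425, 0.2268]
ee_rot: [3.104, 0.484, 0.0]
force: [0.5, -0.4, 0.1]
width: 0.178
gripper_force: 0.0
```

nudge_tcp(increments=[{"turn": -0.0471,"aperture": 0},{"turn": -0.0471,"aperture": 0},{"turn": -0.0471,"aperture": 0},{"turn": -0.0471,"aperture": 0},{"turn": -0.0471,"aperture": 0},{"turn": -0.0471,"aperture": 0},{"turn": -0.0471,"aperture": 0},{"turn": -0.0458,"aperture": 0},{"aperture": 0}])

```text
clock: 2.1
position: [0.4349, -0.2441, 0.2266]
ee_rot: [-2.307, -2.132, 0.0]
force: [-0.2, -0.0, 0.5]
width: 0.008
gripper_force: 0.0
```

Run:
```python
from h import *
s=observe(); d=get_image("wrist"); cv2.imwrite("pics/w0.png",d["image"]); print(s["position"],s["ee_rot"],s["joints"],s["force"],s["clock"]); print(d["mount"],d["fx"],d["cx"],d["cy"])
```

```text
[ 0.4349 -0.2441  0.2266] [-2.3072 -2.1318  0.0001] [ 0.7072  0.2602 -0.3715  1.8498  0.1077  1.0515  0.2146] [-0.1661 -0.0392  0.463 ] 2.1
[[ 0.0011 -0.9512 -0.3085  0.0835]
 [ 1.      0.0013 -0.0004  0.0004]
 [ 0.0007 -0.3085  0.9512 -0.1582]
 [ 0.      0.      0.      1.    ]] 371.64829954431775 317.6621292983257 237.6581288757374
```

View pics/w0.png

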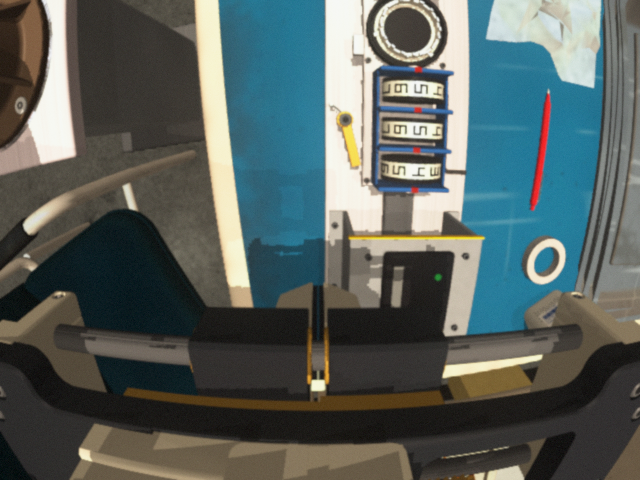

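The wrist view shows the three wheels at about (415, 90/130/170), with red marks near column 416. I'll zoom in and locate the marks.

Add to h.py:
```python
from scipy.spatial.transform import Rotation as R
def wray(d,s,uv):
    v=np.array([uv[0]-d["cx"],uv[1]-d["cy"]]); r=np.hypot(*v); th=r/d["fx"]
    c=np.append(v/r*np.sin(th),np.cos(th)); M=d["mount"]; W=R.from_rotvec(s["ee_rot"]).as_matrix()
    return W@M[:3,3]+s["position"],W@M[:3,:3]@c
def wonz(d,s,uv,z):
    o,r=wray(d,s,uv); return o+r*(z-o[2])/r[2]
C=np.array([.5223,-.2072]); XT=np.array([.9969,-.0785]); YT=np.array([.0785,.9969])
def trk(p): q=np.array(p)[:2]-C; return np.array([q@XT,q@YT])
```

Run:
```python
from h import *
s=observe(); d=get_image("wrist"); I=d["image"]
cv2.imwrite("pics/w1.png",cv2.resize(I[55:200,360:470],None,fx=4,fy=4,interpolation=cv2.INTER_CUBIC))
h=cv2.cvtColor(I,cv2.COLOR_BGR2HSV)
m=((h[...,0]<8)|(h[...,0]>172))&(h[...,1]>170)&(h[...,2]>100); m[:, :380]=0;m[:,470:]=0;m[:40]=0;m[220:]=0
n,l,st,c=cv2.connectedComponentsWithStats(m.astype(np.uint8))
for i in range(1,n): print(st[i,4],c[i],wonz(d,s,c[i],.084), trk(wonz(d,s,c[i],.084)))
m=cv2.inRange(h,(22,120,120),(35,255,255)); m[:220]=0;m[250:]=0
ys,xs=np.nonzero(m)
for p in [(xs.min(),ys[xs==xs.min()].mean()),(xs.max(),ys[xs==xs.max()].mean())]: print("portal",p,wonz(d,s,p,.115),trk(wonz(d,s,p,.115)))
```

```text
27 [417.1111  68.7778] [ 0.526  -0.1218  0.084 ] [-0.003   0.0855]
23 [416.7826 109.3043] [ 0.5233 -0.1555  0.084 ] [-0.003   0.0516]
23 [415.8696 149.1739] [ 0.5208 -0.1885  0.084 ] [-0.0029  0.0185]
25 [414. 189.] [ 0.5181 -0.222   0.084 ] [-0.003  -0.0151]
portal (np.int64(349), np.float64(238.0)) [ 0.4587 -0.2503  0.115 ] [-0.06  -0.048]
portal (np.int64(483), np.float64(236.5)) [ 0.5695 -0.2582  0.115 ] [ 0.0511 -0.0472]
```

View pics/w1.png

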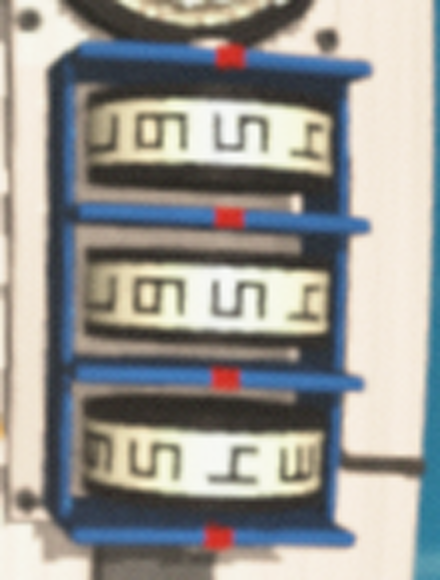

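Tops read 5-5-4, with higher numerals toward the robot, so the wheels need -1, +2 and -2. Tool x now lies along track y, and tool y along track x. I start with the right wheel.

Converted, 0.0455 m is 0.91, 0.04 m is 0.8.

```bash
sed -i 's/C=np.array(\[.5223,-.2072\])/C=np.array([.5198,-.2075])/' h.py
```

nudge_tcp(increments=[{"x": 0.45,"y": 0.91,"aperture": 0},{"x": 0.45,"y": 0.91,"aperture": 0},{"z": 0.8,"aperture": 0},{"z": 0.8,"aperture": 0},{"z": 0.8,"aperture": 0},{"z": 0.2,"aperture": 0},{"aperture": 0},{"aperture": 0}])

```text
clock: 3.0
position: [0.5292, -0.2073, 0.0984]
ee_rot: [2.31, 2.127, 0.002]
force: [0.1, 0.3, -0.2]
width: 0.003
gripper_force: 0.0
```

nudge_tcp(increments=[{"z": 0.08,"aperture": 0},{"z": 0.06,"aperture": 0},{"z": 0.02,"aperture": 0},{"aperture": 0}])

```text
clock: 3.4
position: [0.5282, -0.2072, 0.089]
ee_rot: [2.309, 2.129, 0.0]
force: [0.5, -0.9, 0.1]
width: 0.004
gripper_force: 0.2
```

nudge_tcp(increments=[{"z": 0.04,"aperture": 0},{"aperture": 0}])

```text
clock: 3.6
position: [0.5301, -0.2074, 0.0882]
ee_rot: [2.307, 2.127, 0.004]
force: [1.3, -0.2, 9.0]
width: 0.004
gripper_force: 4.3
```

```bash
python3 -c "
from h import *
s=observe();print(trk(s['position']),s['clock'])"
```

```text
[0.0102 0.0009] 3.6
```

Converted, -0.005 m is -0.1, -0.004 m is -0.08.

nudge_tcp(increments=[{"y": -0.1,"aperture": 0},{"y": -0.1,"aperture": 0},{"y": -0.1,"aperture": 0},{"y": -0.08,"aperture": 0},{"aperture": 0}])

```text
clock: 4.1
position: [0.5094, -0.2058, 0.0877]
ee_rot: [2.309, 2.128, 0.001]
force: [-1.6, -0.4, 8.2]
width: 0.003
gripper_force: 4.3
```

nudge_tcp(increments=[{"z": -0.4,"aperture": 0},{"z": -0.4,"aperture": 0},{"y": -0.8,"z": -0.6,"aperture": 0},{"y": -0.8,"z": -0.6,"aperture": 0},{"aperture": 0},{"aperture": 0}])

```text
clock: 4.7
position: [0.4295, -0.1996, 0.1877]
ee_rot: [2.309, 2.127, 0.001]
force: [1.4, 0.1, -0.9]
width: 0.006
gripper_force: 0.0
```

Create look.py:
```python
from h import *
import sys
s=observe(); d=get_image("wrist"); I=d["image"]; print(trk(s["position"]),s["position"],s["clock"])
P=[]
for x,y in [(-.03,.095),(.03,.095),(-.03,-.02),(.03,-.02)]:
    w=np.append(C+x*XT+y*YT,.085); W=R.from_rotvec(s["ee_rot"]).as_matrix(); M=d["mount"]
    c=M[:3,:3].T@(W.T@(w-s["position"])-M[:3,3]); th=np.arctan2(np.hypot(c[0],c[1]),c[2]); k=d["fx"]*th/np.hypot(c[0],c[1]); P.append([c[0]*k+d["cx"],c[1]*k+d["cy"]])
P=np.array(P); print(P); x0,y0=np.maximum(P.min(0)-8,0).astype(int); x1,y1=(P.max(0)+8).astype(int)
cv2.imwrite(sys.argv[1],cv2.resize(I[y0:y1,x0:x1],None,fx=3,fy=3,interpolation=cv2.INTER_CUBIC))
```

```bash
python3 look.py pics/w2.png
```

```text
[-0.0907  0.0008] [ 0.4295 -0.1996  0.1877] 4.7
[[403.298  107.8484]
 [480.9035 113.7758]
 [396.1623 261.755 ]
 [467.9765 260.566 ]]
```

View pics/w2.png

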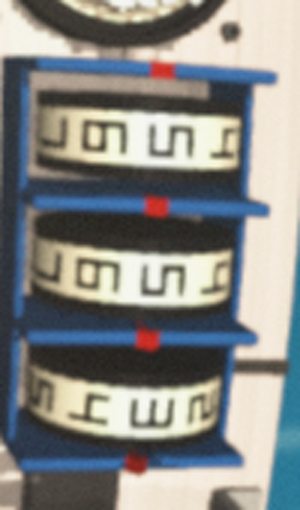

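Right wheel went 4→3, so the stroke works. I repeat it, then move over to the left wheel for one stroke.

Converted, 0.04 m is 0.8, 0.019 m is 0.38.

nudge_tcp(increments=[{"x": 0.02,"y": 0.8,"z": 0.4,"aperture": 0},{"y": 0.8,"z": 0.6,"aperture": 0},{"y": 0.38,"z": 0.6,"aperture": 0},{"z": 0.2,"aperture": 0},{"aperture": 0},{"z": 0.2,"aperture": 0},{"aperture": 0}])

```text
clock: 5.45
position: [0.5304, -0.2063, 0.0883]
ee_rot: [2.306, 2.127, 0.005]
force: [0.5, 1.8, 5.6]
width: 0.007
gripper_force: 2.6
```

nudge_tcp(increments=[{"y": -0.1,"aperture": 0},{"y": -0.1,"aperture": 0},{"y": -0.1,"aperture": 0},{"y": -0.08,"aperture": 0},{"aperture": 0},{"z": -0.4,"aperture": 0},{"aperture": 0}])

```text
clock: 6.15
position: [0.5104, -0.2051, 0.1088]
ee_rot: [2.308, 2.127, 0.002]
force: [-0.0, 0.4, 1.3]
width: 0.004
gripper_force: 0.0
```

nudge_tcp(increments=[{"x": 0.68,"y": 0.2,"aperture": 0},{"x": 0.68,"y": 0.18,"aperture": 0},{"aperture": 0},{"z": 0.2,"aperture": 0},{"aperture": 0},{"z": 0.2,"aperture": 0},{"aperture": 0}])

```text
clock: 6.85
position: [0.5367, -0.1399, 0.0877]
ee_rot: [2.308, 2.124, 0.006]
force: [2.9, -1.0, 11.1]
width: 0.008
gripper_force: 5.8
```

nudge_tcp(increments=[{"y": -0.1,"aperture": 0},{"y": -0.1,"aperture": 0},{"y": -0.1,"aperture": 0},{"y": -0.08,"aperture": 0},{"aperture": 0},{"z": -0.4,"aperture": 0},{"aperture": 0}])

```text
clock: 7.55
position: [0.5156, -0.1379, 0.108]
ee_rot: [2.31, 2.126, 0.002]
force: [0.6, -0.6, 0.8]
width: 0.007
gripper_force: 0.0
```

Converted, -0.034 m is -0.68, 0.01 m is 0.2.

nudge_tcp(increments=[{"x": -0.68,"aperture": 0},{"z": 0.2,"aperture": 0},{"aperture": 0},{"z": 0.2,"aperture": 0},{"aperture": 0},{"y": 0.1,"aperture": 0},{"y": 0.1,"aperture": 0},{"y": 0.1,"aperture": 0},{"y": 0.08,"aperture": 0},{"aperture": 0}])

```text
clock: 8.55
position: [0.5338, -0.172, 0.0878]
ee_rot: [2.305, 2.128, 0.005]
force: [2.6, -1.1, 11.1]
width: 0.003
gripper_force: 5.6
```

nudge_tcp(increments=[{"z": -0.4,"aperture": 0},{"y": -0.38,"aperture": 0},{"z": 0.2,"aperture": 0},{"aperture": 0},{"z": 0.2,"aperture": 0},{"aperture": 0}])

```text
clock: 9.15
position: [0.5121, -0.1704, 0.0871]
ee_rot: [-2.309, -2.13, 0.001]
force: [-7.0, 1.2, 22.9]
width: 0.002
gripper_force: 12.0
```

nudge_tcp(increments=[{"y": 0.1,"aperture": 0},{"y": 0.1,"aperture": 0},{"y": 0.1,"aperture": 0},{"y": 0.08,"aperture": 0},{"aperture": 0},{"z": -0.4,"aperture": 0},{"z": -0.6,"aperture": 0},{"y": -1,"z": -0.6,"aperture": 0},{"y": -1,"z": -0.4,"aperture": 0},{"aperture": 0}])

```text
clock: 10.15
position: [0.438, -0.165, 0.182]
ee_rot: [2.31, 2.128, -0.003]
force: [1.9, -0.8, -0.1]
width: 0.005
gripper_force: 0.0
```

```bash
python3 look.py pics/w3.png
```

```text
[-0.0849  0.036 ] [ 0.438 -0.165  0.182] 10.15
[[396.3168 157.4871]
 [475.2898 161.0048]
 [387.3615 305.921 ]
 [458.3578 303.3445]]
```

View pics/w3.png

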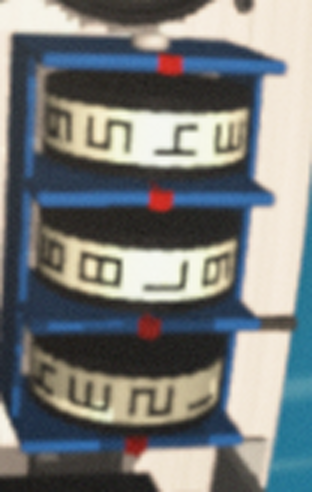

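The wheels read 4-7-2 at the red marks. Next I locate the push plate.

Run:
```python
from h import *
e=get_image("scene"); d=get_image("side")
for p in [(258.7,256),(277.5,274.5)]: print("scene rear top edge",trk(onz(e,p,.088)))
for p in [(303.5,215),(344.5,208)]: print("side front top edge",trk(onz(d,p,.088)))
```

```text
scene rear top edge [0.0272 0.1779]
scene rear top edge [-0.0357  0.1783]
side front top edge [-0.0295  0.1763]
side front top edge [0.0329 0.1743]
```

Converted, 0.045 m is 0.9, 0.042 m is 0.84.

nudge_tcp(increments=[{"x": 0.84,"y": 0.42,"aperture": 0},{"x": 0.84,"y": 0.42,"aperture": 0},{"x": 0.84,"y": 0.42,"aperture": 0},{"x": 0.9,"y": 0.42,"aperture": 0},{"aperture": 0},{"z": 0.8,"aperture": 0},{"z": 0.8,"aperture": 0},{"z": 0.8,"aperture": 0},{"z": 0.2,"aperture": 0},{"aperture": 0}])

```text
clock: 11.3
position: [0.5387, -0.001, 0.0491]
ee_rot: [-2.307, -2.128, 0.004]
force: [-0.5, -0.6, -0.3]
width: 0.006
gripper_force: 0.0
```

nudge_tcp(increments=[{"x": -0.16,"aperture": 0},{"x": -0.12,"aperture": 0},{"x": -0.08,"aperture": 0},{"x": -0.06,"aperture": 0},{"aperture": 0}])

```text
clock: 11.8
position: [0.538, -0.0232, 0.0517]
ee_rot: [2.31, 2.127, 0.0]
force: [-0.4, 0.4, -0.2]
width: 0.008
gripper_force: 0.0
```

```bash
python3 -c "
from h import *
s=observe();print(trk(s['position']),s['clock'])"
```

```text
[0.0037 0.1851] 11.8
```

Converted, -0.01 m is -0.2, -0.008 m is -0.16.

nudge_tcp(increments=[{"x": -0.12,"aperture": 0},{"x": -0.16,"aperture": 0},{"x": -0.2,"aperture": 0},{"x": -0.2,"aperture": 0},{"x": -0.2,"aperture": 0},{"x": -0.2,"aperture": 0},{"x": -0.2,"aperture": 0},{"x": -0.2,"aperture": 0},{"x": -0.2,"aperture": 0},{"x": -0.2,"aperture": 0}])

```text
clock: 12.8
position: [0.5301, -0.1168, 0.051]
ee_rot: [2.31, 2.13, 0.0]
force: [3.3, 0.8, 0.8]
width: 0.01
gripper_force: 1.2
```

nudge_tcp(increments=[{"x": -0.2,"aperture": 0},{"x": -0.16,"aperture": 0},{"x": -0.12,"aperture": 0},{"aperture": 0}])

```text
clock: 13.2
position: [0.5276, -0.1412, 0.0509]
ee_rot: [-2.311, -2.128, 0.002]
force: [0.2, -0.6, 0.3]
width: 0.006
gripper_force: 0.0
```

```bash
python3 -c "
from h import *
s=observe();print(trk(s['position']),s['clock'])"
```

```text
[0.0026 0.0667] 13.2
```

Converted, -0.003 m is -0.06.

nudge_tcp(increments=[{"x": -0.06,"aperture": 0},{"x": -0.06,"aperture": 0},{"aperture": 0}])

```text
clock: 13.5
position: [0.5275, -0.1419, 0.0509]
ee_rot: [-2.304, -2.131, -0.003]
force: [-1.4, 11.4, 2.1]
width: 0.003
gripper_force: 5.7
```

nudge_tcp(increments=[{"x": -0.06,"aperture": 0},{"x": -0.04,"aperture": 0},{"aperture": 0}])

```text
clock: 13.8
position: [0.5275, -0.1419, 0.051]
ee_rot: [-2.297, -2.133, -0.009]
force: [-0.7, 26.6, 2.8]
width: 0.006
gripper_force: 12.8
```

```bash
python3 -c "
from h import *
s=observe();print(trk(s['position']),s['clock'])"
```

```text
[0.0025 0.066 ] 13.8
```

It is firm against a stop at 27 N. I back off, retreat and verify.

Converted, -0.045 m is -0.9, -0.04 m is -0.8.

nudge_tcp(increments=[{"x": 0.22,"aperture": 0},{"x": 0.2,"aperture": 0},{"x": 0.4,"aperture": 0},{"x": 0.4,"z": -0.4,"aperture": 0},{"z": -0.8,"aperture": 0},{"z": -0.8,"aperture": 0},{"z": -0.8,"aperture": 0},{"y": -0.9,"aperture": 0},{"y": -0.9,"aperture": 0},{"aperture": 0}])

```text
clock: 14.8
position: [0.436, -0.0829, 0.1903]
ee_rot: [-2.308, -2.128, 0.009]
force: [0.7, 0.4, 0.1]
width: 0.007
gripper_force: 0.0
```

Run:
```python
from h import *
s=observe();print(trk(s['position']),s['position'],s['clock'])
d=get_image("side"); e=get_image("wrist"); f=get_image("scene")
r=cv2.resize; a=r(d["image"][210:360,270:430],None,fx=2.4,fy=2.4,interpolation=2); b=r(f["image"][195:340,235:430],None,fx=2.05,fy=2.05,interpolation=2)
c=r(e["image"][140:480,250:560],None,fx=1,fy=1)
im=np.zeros((600,800,3),np.uint8)
im[:a.shape[0],:a.shape[1]]=a; im[:b.shape[0],400:400+b.shape[1]]=b[:,:400]; 
c=e["image"][200:440,300:620]; 
h=300; im[300:600,400:]=r(e["image"],(400,300)); im[360:600,:320]=c
cv2.imwrite("pics/f.png",im)
```

```text
[-0.0933  0.1176] [ 0.436  -0.0829  0.1903] 14.8
```

View pics/f.png

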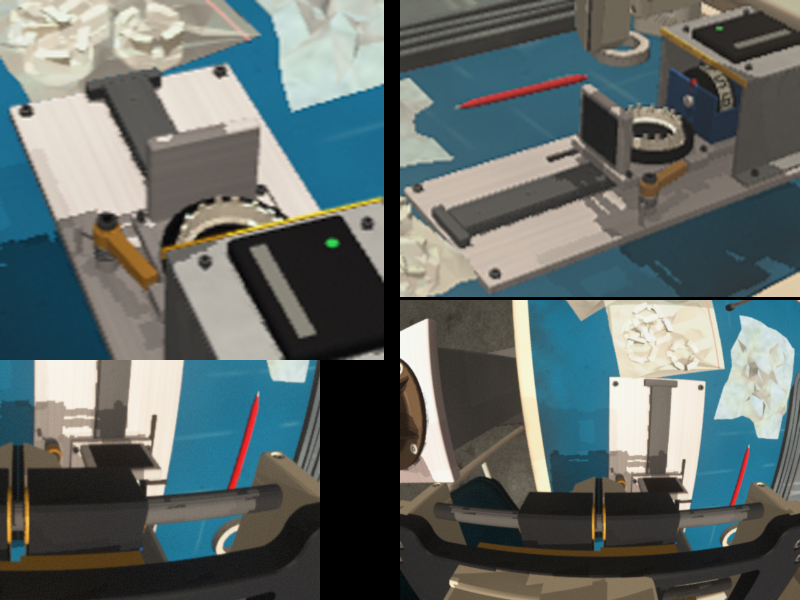

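The ring is still seated and the carrier is under the portal. I'll check travel and pawl angle numerically against the first side image.

Run:
```python
from h import *
e=get_image("scene"); d=get_image("side")
for p in [(324.3,237.4),(336.5,253.5)]: print(trk(onz(e,p,.088)))
for n,dd in (("side",d),("scene",e)):
  out=[]
  for I in (cv2.imread(f"pics/{n}0.png"),dd["image"]):
    h=cv2.cvtColor(I,cv2.COLOR_BGR2HSV); m=cv2.inRange(h,(12,130,80),(24,255,255)); k=np.zeros_like(m)
    if n=="side": k[290:335,300:342]=1
    else: k[268:300,345:380]=1
    ys,xs=np.nonzero(m*k); q=np.array([trk(onz(dd,(x,y),.039)) for x,y in zip(xs,ys)])
    v=cv2.PCACompute(q,None)[1][0]; v*=np.sign(v[1]); print(n,len(q),q.mean(0),np.arctan2(v[0],v[1]))
```

```text
[0.0261 0.0531]
[-0.0291  0.0656]
side 296 [-0.0523  0.0175] -0.30933054324537557
side 295 [-0.0519  0.0176] -0.33637736230272014
scene 142 [-0.06    0.0311] -0.33203701522920764
scene 143 [-0.06    0.0302] -0.3541513860487331
```

Run:
```python
from h import *
e=get_image("scene"); d=get_image("side")
for p in [(331.7,268.3),(377.5,261.25)]: print(trk(onz(d,p,.088)))
A=cv2.resize(e["image"][215:290,300:360],None,fx=7,fy=7,interpolation=2)
B=cv2.resize(d["image"][250:310,315:390],None,fx=5,fy=5,interpolation=2)
im=np.zeros((540,800,3),np.uint8); im[:525,:420]=A; im[:300,425:800]=B; cv2.imwrite("pics/g.png",im)
```

```text
[-0.0293  0.0491]
[0.0324 0.0438]
```

View pics/g.png

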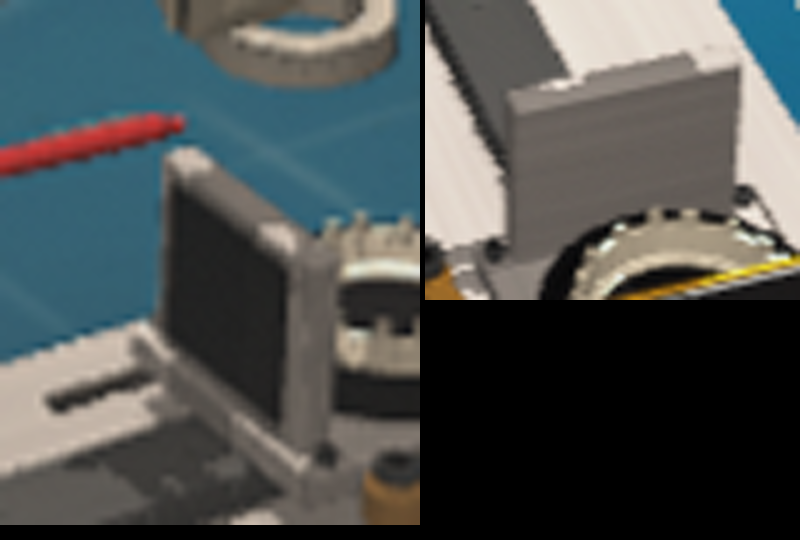

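The side view gives 0.127 and 0.130 m of travel at the two plate corners. With the 27 N stop and the pawl sprung in, that means the carrier is home.

```bash
python3 -c "
from cell import arm, get_image, observe
print(arm.sign_off())"
```

```text
the job is handed in; nothing more can be done
None
```

The job is handed in, verdict not shown: wheels set to 4-7-2 before the carrier moved, carrier then pushed firmly against the end stop (about 127–130 mm of travel in the images) with the pawl looking sprung in, ring still in its nest, and the arm clear; once home, the portal hid the wheels.

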